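# Close up the egg keeper

## Robot

A 6-joint arm with a two-finger parallel gripper is mounted at the origin on a cart in front of the work surface, level with it; the furniture and walls round the work are solid. World frame = base frame: x ahead of the robot, y to its left, z up, the work surface at z = 0. Lengths are in mm, angles in rad, forces in N, time in s.
With the tool pointing down it reaches from about 275 to 750 mm from the base axis. Payload 10.2 kg.
Tool frame: the origin (TCP) lies between the finger pads; the fingertips stand ctrl.tips_ahead ahead of it and the grasp point (between the pads) lies 8 mm behind it (ctrl.tips_ahead is the distance from the TCP to the fingertips, in mm); z points along the fingers, y is the direction in which the jaws open and shut (so a half turn about z gives the same grasp; the last joint's range is limited). The gripper opens to 85 mm and grips with 20 to 120 N. Pads are 22 mm wide; open, the fingers measure 114 mm over their backs; the gripper's body (76 mm by 85 mm) begins 54 mm behind the grasp point. The pads swing forward as they close: fully open they stand 13 mm farther back than shut.
Start: joints at [1.078, 0.313, 1.498, -0, 1.331, -0.223], TCP at [139.946, 506.01, 242.294] pointing down, gripper open.
Joint ranges: [-2.94, 2.94], [-0.97, 2.17], [0.19, 2.56], [-1.23, 4.37], [0.02, 3.11], [-2.88, 2.88]. Speed limits (rad/s): [2.39, 2.39, 3.01, 3.14, 3.14, 3.14].

## Interface

Orientations are given as a unit quaternion [w, x, y, z].
In Python, from rig import ctrl gives the robot as it stands. The module is installed in compiled form; this text tells all that it offers.
- The arm moves only by the tool move_arm, never from a script. Its argument "motion" is a list of rows, each an object with "offset": the shift along the tool's x, y, z in m, a list of three; "angular": the turn, a rotation vector about the tool's x, y, z in degrees, a list of three; "jaw": the finger opening in m, from 0 to 0.0854. In form: [{"offset": [tx, ty, tz], "angular": [ax, ay, az], "jaw": jaw}, ...]. A call has 1 to 5 rows; each row is the pose to reach, as a shift and turn from the pose commanded when the call began, along the tool's axes at that moment; what a row does not reach only later rows make up. A row lasts 1/8 s, in which the tool goes at most 62.5 mm and 10.7 degrees, less where a joint would pass 70% of its speed; a pose out of reach is approached as far as the arm can. A call with a gripper value outside its range is refused whole. The fingers move at their own pace and stop on an object; "squeeze" is the grip in N (left out, the last holds). Time passes only in rows, so rows that repeat a pose let the fingers close. It gives the time, the measured TCP pose, the force and the opening at its end, in the units of the state.
- ctrl.sense(): the state, without advancing time (a new reading comes with each control period).
- ctrl.capture(name): name is "scene" or "top"; returns a dict with "img" (480x640x3 uint8, red, green, blue), "intrinsics" (3x3 intrinsics, pixels), "rvec" (rotation vector, rad) and "tvec" (3), from world to camera coordinates, as OpenCV has them. Camera axes: x right, y down, z forward; pixel columns grow to the right and rows downward; lengths in mm; the calibration is good to about 2 mm. A picture is of the moment at which its call begins. There is no depth.
- ctrl.finish_job(): hands the job in, once; it reports no verdict.
The state is a dict: "time_s": time; "joints": joint angles; "dq": joint speeds; "tau": joint torques, N m; "eef_pos": TCP position; "ee_rot": TCP orientation; "force": force on the tool from outside, world axes, zero at the start; "wrist_torque": the same for the moment, N m; "grip_width": opening from 0.0 (shut) to 1.0 (fully open).
Only numpy, scipy, OpenCV 4.12 (cv2) and the standard library are available. Lean on these libraries where they do the work, as an engineer would, in place of code of your own. Each camera call takes 0.05 s, during which the arm holds its last target. There are 200 camera calls.

## Task

On the stall counter stands a steel egg keeper: two bays side by side, each with one egg, one sliding hood on top and a spoon drawer underneath that was left ajar. With the fingertips, push the hood sideways all the way until it covers the bay with the large goose egg, so that the bay with the small quail egg is left open for serving, and push the spoon drawer fully home, in either order. Only push: do not pinch the drawer front, and leave the eggs, the cup and the shaker alone.

Things in the scene. Friction and masses are not known exactly. Their poses are not given: they have to be found in the camera images.
- keeper: Steel egg keeper, fixed, 120 mm deep (x), 260 wide (y), turned a little on the counter. Origin: centre of its underside, at counter height; x points from drawer front to back, y to its left, z up. Rim 94 mm high, rails to 97. Two bays open at the top, each 108 x 121 mm inside, floor at 40 mm, centred at keeper y = +65 mm (left) and -65 mm (right), parted by a 6 mm wall.
- hood (a joint): The hood's slide along the keeper's y axis. 0 m: hood fully over the right bay (y = -65 mm); 0.13 m: fully over the left bay (y = +65 mm), both end stops. It starts somewhere between, half over both bays; about 1.5 N of friction keeps it where it is left.
- hood_mid (a point): Centre of the sliding hood, a closed steel block 116 mm (keeper x) by 130 mm (keeper y) by 28 mm high with rounded edges; it spans 97 to 125 mm above the counter. This point is at 111 mm height; the side faces to push on lie 65 mm from it along keeper y. Too wide to grasp; it cannot lift off.
- drawer (a joint): The drawer's slide. 0 m: fully home; grows as the drawer comes out of the front, toward keeper -x; travel 0.08 m. About 2 N of friction keeps it where it is left.
- drawer_front (a point): Point on the outer face of the flat wooden drawer front, on its middle line, 70 mm above the counter. The front is 256 mm wide (keeper y), 12 thick, spans 8 to 88 mm height before the whole keeper; no handle. Pushing it along keeper +x closes the drawer; home, its outer face lies at keeper x = -73 mm. The hood behind it reaches up to 125 mm.
- goose_egg: Large white goose egg, 67 x 54 x 51 mm, loose, lying in the middle part of one of the two bays; origin at its underside, 40 mm above the counter. The egg's top is below the rim.
- quail_egg: Small white quail egg, 32 x 38 x 30 mm, loose, lying in the other bay; origin at its underside, 40 mm above the counter.
- cup: Bystander: grey steel cup, 77 mm wide, 101 mm high, standing to the left of the keeper; origin at the centre of its underside.
- shaker: Bystander: salt shaker, 41 mm wide, 87 mm high, standing to the right of the keeper; origin at the centre of its underside.
Things that resemble listed ones, but are neither listed nor needed, are in the scene too. Leave any red or turquoise look-alike of the quail_egg alone. What is shaped like the goose_egg but turquoise is not meant.

How it is judged (in metres and radians):
At the end, for the whole second after the job is handed in: The drawer is within 6 mm of fully home, the hood is within 7 mm of its end stop over the bay that holds the goose egg, each egg still lies in its own bay, and hood and drawer are at rest (value of joint drawer below 0.006 m and ((y of goose_egg in the frame of keeper above 0.02 m and y of quail_egg in the frame of keeper below -0.02 m and value of joint hood above 0.123 m) or (y of goose_egg in the frame of keeper below -0.02 m and y of quail_egg in the frame of keeper above 0.02 m and value of joint hood below 0.007 m)) and height (world z) of each of goose_egg, quail_egg below 0.06 m and linear speed of each of hood, drawer below 0.01 m/s); the robot touches nothing.
It fails at once if an egg is lifted or shoved about (height (world z) of any of goose_egg, quail_egg above 0.06 m or distance of any of goose_egg, quail_egg from where it was at the start of the episode above 0.03 m).
It fails at once if the cup or the shaker is moved more than 20 mm or tipped (distance of any of cup, shaker from where it was at the start of the episode above 0.02 m or angle between any of cup, shaker's own z axis and vertical above 0.3 rad).
It fails at once if the open fingers straddle the drawer front to pinch it, instead of pushing from outside (x of the grasp point in the frame of drawer_front between 0.003 and 0.03 m and y of the grasp point in the frame of drawer_front between -0.12 and 0.12 m and height (world z) of the grasp point below 0.102 m).
It also fails if it takes over 45 s, if anything falls off the work surface, if the arm or the gripper's body presses on something with over 40 N, if the wrist force passes 120 N, or if a joint passes its speed limit or range.

## Working session

There is one attempt and no reset: what is moved stays moved. The work goes in short steps, Python scripts to look and compute and a tool call to move; the robot and the scene stay as the last step left them, time stands still between calls to the robot, and variables do not carry over. Pictures are saved under pics/ and viewed, about 8 in all and at most 12, crops included, and the job is handed in when it is done.

Besides the shell and the picture viewer there is one more tool, called after "Emit:" as name(argument=value, ...) on one line, values as JSON. move_arm: Moves the arm, as the interface text tells. Its arguments: {"type":"object","properties":{"motion":{"type":"array","items":{"type":"object","properties":{"offset":{"type":"array","items":{"type":"number"}},"angular":{"type":"array","items":{"type":"number"}},"jaw":{"type":"number"}}}},"squeeze":{"type":"number"}},"required":["motion"]}

```bash
mkdir -p pics; cat > h.py <<'E'
import numpy as np, cv2
from rig import ctrl
def cap(n,f=None):
    c=ctrl.capture(n)
    if f: cv2.imwrite('pics/'+f,c['img'][:,:,::-1])
    return c
def cam(c):
    R=cv2.Rodrigues(np.array(c['rvec'],float))[0]; t=np.array(c['tvec'],float).ravel(); return R,t,np.array(c['intrinsics'],float)
def ray(c,uv,z):
    R,t,K=cam(c); o=-R.T@t; d=R.T@np.linalg.solve(K,[uv[0],uv[1],1.]); return o+d*(z-o[2])/d[2]
def proj(c,P):
    R,t,K=cam(c); return cv2.projectPoints(np.array(P,float).reshape(-1,1,3),R,t,K,None)[0].reshape(-1,2)
def tri(c1,p1,c2,p2):
    Ps=[];
    for c in(c1,c2):
        R,t,K=cam(c); Ps.append(K@np.c_[R,t])
    X=cv2.triangulatePoints(Ps[0],Ps[1],np.array(p1,float).reshape(2,1),np.array(p2,float).reshape(2,1)); return (X[:3]/X[3]).ravel()
E
python3 - <<'E'
from h import *
for n in('scene','top'):
    c=cap(n,n+'0.png'); R,t,K=cam(c); print(n,(-R.T@t).round(),K[0,0],K[0,2],K[1,2],R[2].round(2))
print(ctrl.sense(),ctrl.tips_ahead)
E
```

```text
scene [176. 652. 788.] 574.6206142021246 320.810882390412 240.5660540424481 [ 0.37 -0.58 -0.73]
top [ 435.   79. 1001.] 551.2179565179996 317.3805011681792 240.1434869619887 [ 0.12  0.01 -0.99]
{'time_s': 0.1, 'joints': array([ 1.07757021e+00,  3.13391346e-01,  1.49833310e+00,  2.09059333e-05,
        1.33104343e+00, -2.23436023e-01]), 'dq': array([-0.00037979, -0.00063488, -0.00187872, -0.00010944, -0.0010597 ,
       -0.00039287]), 'tau': array([ 4.38055984e-03, -4.12902582e+01, -2.60142910e+01, -1.35641048e-04,
        3.04591202e-03, -2.63357583e-05]), 'eef_pos': array([139.84776527, 505.80669433, 241.80423555]), 'ee_rot': array([-2.15589353e-04,  1.34488756e-01,  9.90914945e-01, -5.46726238e-04]), 'force': array([-1.0792924 , -1.07249702, -0.45880064]), 'wrist_torque': array([-0.00397395,  0.01161618,  0.00874282]), 'grip_width': 0.9988147699762603} 11.0
```

View pics/scene0.png

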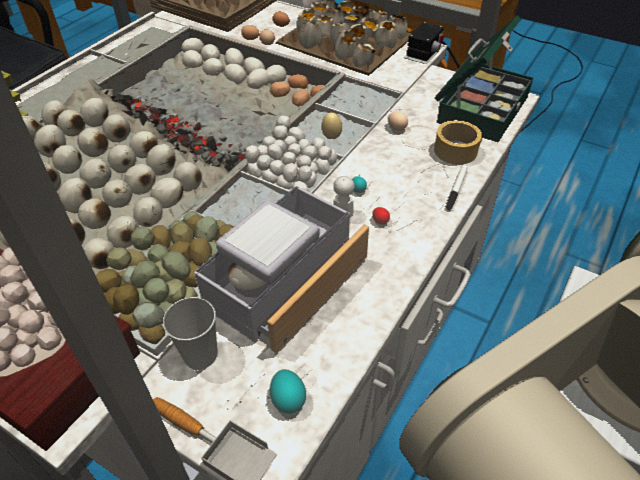

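View pics/top0.png

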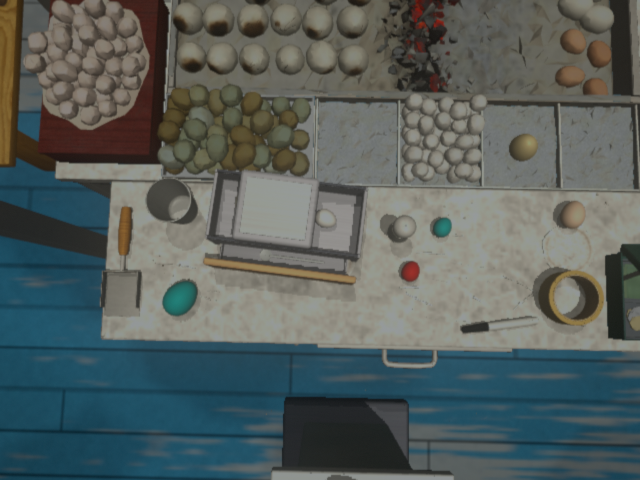

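Scene picture: the keeper is at about (275,260), the hood at (268,240). A large white egg shows in the left bay at (245,278). The top picture shows a small white egg in the right bay at (326,217). The cup is at (170,200) in the top picture and the shaker at (403,228). The turquoise goose-shaped egg (180,297), turquoise (442,227) and red (411,271) eggs are decoys. I'll enlarge a crop to confirm.

```bash
python3 - <<'E'
from h import *
a=cv2.imread('pics/scene0.png')[170:360,180:400]; b=cv2.imread('pics/top0.png')[160:295,190:430]
a=cv2.resize(a,None,fx=1.8,fy=1.8,interpolation=cv2.INTER_CUBIC); b=cv2.resize(b,None,fx=3,fy=3,interpolation=cv2.INTER_CUBIC)
cv2.imwrite('pics/cropA.png',a)
cv2.imwrite('pics/cropB.png',b)
E
```

```text
(no output)
```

View pics/cropA.png

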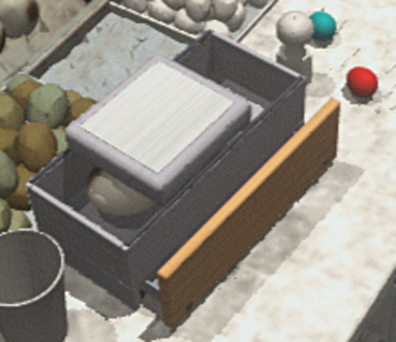

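View pics/cropB.png

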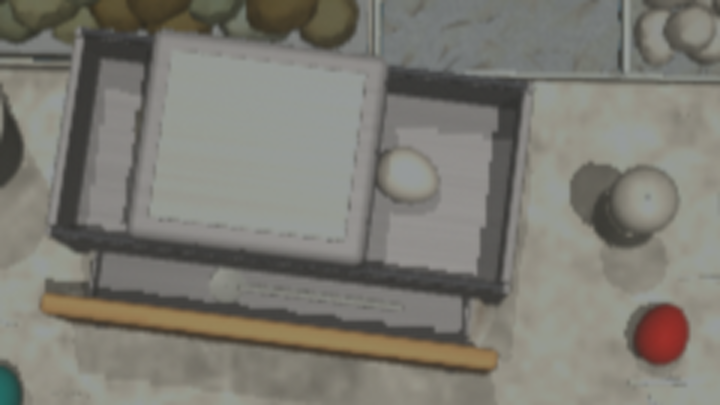

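The crops confirm it: the goose egg is in the left bay (scene about (248,276)) and the quail egg in the right bay (top about (326,218)). The hood therefore goes to the left (keeper +y). Next I triangulate the rim, hood and drawer corners.

```bash
python3 - <<'E'
from h import *
t=cap('top');s=cap('scene')
T=lambda p:(p[0]/3+190,p[1]/3+160); S=lambda p:(p[0]/1.8+180,p[1]/1.8+170)
P={'FL':((52,238),(130,247)),'BL':((82,35),(30,188)),'BR':((530,85),(207,33)),'FR':((503,298),(304,77)),'dL':((42,310),(163,278)),'dR':((495,370),(338,103))}
W={}
for k,(a,b) in P.items():
    z=88 if k[0]=='d' else 94
    W[k]=ray(t,T(a),z); print(k,tri(t,T(a),s,S(b)).round(1),W[k].round(1),ray(s,S(b),z).round(1))
c=np.mean([W[k] for k in('FL','BL','BR','FR')],0)
v=W['FL']-W['FR']+W['BL']-W['BR']; ya=np.arctan2(-v[0],v[1]); v2=W['dL']-W['dR']; print('centre',c,'yaw',np.degrees(ya),'drawer yaw',np.degrees(np.arctan2(-v2[0],v2[1])))
# hood: silhouette in top; bright mask
img=t['img']; hsv=cv2.cvtColor(img,cv2.COLOR_RGB2HSV)
th=[(155,38),(385,60),(367,265),(130,237)] # BL BR FR FL hood outer edge in crop
R=np.array([[np.cos(ya),-np.sin(ya)],[np.sin(ya),np.cos(ya)]])
for z in(111,125):
    H=np.array([ray(t,T(p),z)[:2] for p in th]); print(z,((H-c[:2])@R).round(1),((H.mean(0)-c[:2])@R).round(1),H.mean(0).round(1))
for k in W: print(k,((W[k][:2]-c[:2])@R).round(1))
for n,p,z in(('shaker',(645,198),80),('quail',(408,175),55)): w=ray(t,T(p),z); print(n,w,(w[:2]-c[:2])@R)
w=ray(t,(169,188),101);print('cup',w,(w[:2]-c[:2])@R)
E
```

```text
FL [541.  268.3  95.1] [539.9 267.9  94. ] [542.7 268.1  94. ]
BL [657.7 258.2  89.1] [654.9 256.3  94. ] [656.1 261.5  94. ]
BR [635.2   5.8  89.7] [631.5   4.8  94. ] [635.1  10.7  94. ]
FR [514.2  19.9  99.2] [512.   18.3  94. ] [519.3  16.2  94. ]
dL [502.7 274.5  86.1] [500.4 272.9  88. ] [504.  276.3  88. ]
dR [475.2  22.9  86.6] [472.7  21.8  88. ] [476.9  25.1  88. ]
centre [584.57631807 136.83607636  94.        ] yaw -5.845940547277392 drawer yaw -6.30365906484149
111 [[ 57.2  82.1]
 [ 60.5 -45. ]
 [-53.  -49.3]
 [-53.6  80.2]] [ 2.8 17. ] [589.1 153.5]
125 [[ 54.1  79.7]
 [ 57.3 -45.4]
 [-54.4 -49.6]
 [-55.   77.8]] [ 0.5 15.6] [586.7 152.3]
FL [-57.8 125.8]
BL [ 57.8 126. ]
BR [  60.1 -126.5]
FR [ -60.1 -125.3]
dL [-97.6 126.8]
dR [ -99.6 -125.8]
shaker [571.23026203 -61.60576983  80.        ] [   6.93544256 -198.76917056]
quail [585.49313538  71.59817004  55.        ] [  7.55678926 -64.80524601]
cup [623.75218974 334.19214452 101.        ] [ 18.87063232 200.31990864]
```

Keeper: centre about (585,137), yaw about −6°. The drawer is about 26 mm out. The hood is at about 81 mm and has to go to 130. I'll carry the shut fingers high, over to a point just right of the hood.

Emit:
move_arm(motion=[{"offset": [-0.054, -0.032, 0], "angular": [0, 0, -3], "jaw": 0}, {"offset": [-0.108, -0.064, 0], "angular": [0, 0, -6], "jaw": 0}, {"offset": [-0.162, -0.096, 0], "angular": [0, 0, -9.5], "jaw": 0}, {"offset": [-0.216, -0.128, 0], "angular": [0, 0, -9.5], "jaw": 0}, {"offset": [-0.27, -0.16, 0], "angular": [0, 0, -9.5], "jaw": 0}], squeeze=20)

```text
time_s: 0.82
eef_pos: [357.7, 279.1, 242.4]
ee_rot: [0.0, 0.052, 0.999, 0.0]
force: [0.6, 0.9, -0.2]
grip_width: -0.001
```

Emit:
move_arm(motion=[{"offset": [-0.047, -0.04, 0], "angular": [0, 0, 0], "jaw": 0}, {"offset": [-0.094, -0.08, 0], "angular": [0, 0, 0], "jaw": 0}, {"offset": [-0.141, -0.12, 0], "angular": [0, 0, 0], "jaw": 0}, {"offset": [-0.19, -0.161, 0], "angular": [0, 0, 0], "jaw": 0}, {"offset": [-0.24, -0.202, 0], "angular": [0, 0, 0], "jaw": 0}])

```text
time_s: 1.45
eef_pos: [573.0, 55.8, 242.2]
ee_rot: [-0.0, 0.052, 0.999, 0.0]
force: [0.7, 0.6, 0.2]
grip_width: -0.001
```

Emit:
move_arm(motion=[{"offset": [0, 0, 0.03], "angular": [0, 0, 0], "jaw": 0}, {"offset": [0, 0, 0.06], "angular": [0, 0, 0], "jaw": 0}, {"offset": [0, 0, 0.08], "angular": [0, 0, 0], "jaw": 0}, {"offset": [0, 0, 0.08], "angular": [0, 0, 0], "jaw": 0}])

```text
time_s: 1.95
eef_pos: [571.2, 57.5, 161.0]
ee_rot: [-0.002, 0.052, 0.999, 0.0]
force: [1.0, -0.1, 1.1]
grip_width: -0.001
```

```bash
python3 - <<'E'
from h import *
t=cap('top');s=cap('scene'); print(ctrl.sense()['eef_pos'],ctrl.sense()['force'])
a=cv2.resize(s['img'][140:340,180:400],None,fx=1.8,fy=1.8);b=cv2.resize(t['img'][140:300,190:420],None,fx=1.7,fy=2.25)
b=cv2.resize(t['img'][140:300,190:420],(396,360))
cv2.imwrite('pics/p1.png',np.hstack([a,b])[:,:,::-1])
E
```

```text
[572.15124567  57.50585035 163.06371074] [-0.7399411  -0.15537809 -0.00497237]
```

View pics/p1.png

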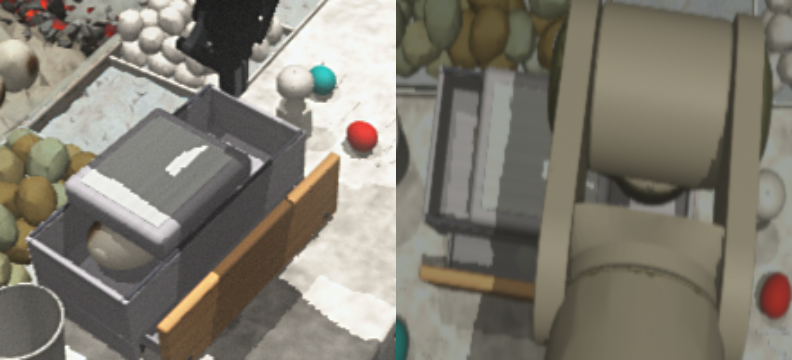

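The picture shows the shut fingers over the right bay (scene crop at (235,75)), clear of the hood's right face and of the shaker. Next I go down to tip height of about 107 mm, above the rim, and start pushing.

Emit:
move_arm(motion=[{"offset": [0, -0.006, 0.02], "angular": [0, 0, 0], "jaw": 0}, {"offset": [0, -0.006, 0.044], "angular": [0, 0, 0], "jaw": 0}, {"offset": [0, -0.006, 0.044], "angular": [0, 0, 0], "jaw": 0}])

```text
time_s: 2.42
eef_pos: [570.9, 51.6, 118.1]
ee_rot: [-0.001, 0.052, 0.999, 0.0]
force: [0.8, -0.4, 1.3]
grip_width: -0.0
```

Emit:
move_arm(motion=[{"offset": [0, 0.012, 0], "angular": [0, 0, 0], "jaw": 0}, {"offset": [0, 0.024, 0], "angular": [0, 0, 0], "jaw": 0}, {"offset": [0, 0.036, 0], "angular": [0, 0, 0], "jaw": 0}, {"offset": [0, 0.048, 0], "angular": [0, 0, 0], "jaw": 0}])

```text
time_s: 2.92
eef_pos: [576.5, 100.2, 118.8]
ee_rot: [0.0, 0.052, 0.999, -0.0]
force: [0.5, -3.2, 1.4]
grip_width: -0.003
```

Contact at about 3 N. Continuing to the stop in small steps.

Emit:
move_arm(motion=[{"offset": [0, 0.006, 0], "angular": [0, 0, 0], "jaw": 0}, {"offset": [0, 0.011, 0], "angular": [0, 0, 0], "jaw": 0}, {"offset": [0, 0.015, 0], "angular": [0, 0, 0], "jaw": 0}, {"offset": [0, 0.018, 0], "angular": [0, 0, 0], "jaw": 0}])

```text
time_s: 3.42
eef_pos: [578.0, 117.3, 118.3]
ee_rot: [-0.0, 0.052, 0.999, -0.0]
force: [-0.3, -2.0, 1.9]
grip_width: 0.002
```

Emit:
move_arm(motion=[{"offset": [0, 0.002, 0], "angular": [0, 0, 0], "jaw": 0}, {"offset": [0, 0.004, 0], "angular": [0, 0, 0], "jaw": 0}, {"offset": [0, 0.004, 0], "angular": [0, 0, 0], "jaw": 0}])

```text
time_s: 3.8
eef_pos: [578.4, 121.4, 118.2]
ee_rot: [-0.0, 0.052, 0.999, 0.0]
force: [-0.4, 0.1, 0.1]
grip_width: 0.004
```

Emit:
move_arm(motion=[{"offset": [0, 0.002, 0], "angular": [0, 0, 0], "jaw": 0}, {"offset": [0, 0.004, 0], "angular": [0, 0, 0], "jaw": 0}])

```text
time_s: 4.05
eef_pos: [578.8, 125.2, 118.2]
ee_rot: [-0.0, 0.052, 0.999, -0.0]
force: [-1.1, -1.9, -0.0]
grip_width: 0.001
```

Emit:
move_arm(motion=[{"offset": [0, 0.002, 0], "angular": [0, 0, 0], "jaw": 0}, {"offset": [0, 0.003, 0], "angular": [0, 0, 0], "jaw": 0}])

```text
time_s: 4.3
eef_pos: [579.0, 126.8, 118.2]
ee_rot: [-0.0, 0.052, 0.999, -0.002]
force: [-2.4, -13.5, 1.8]
grip_width: 0.0
```

The end stop is reached (13.5 N). I back off, lift, and go in front of the drawer.

Emit:
move_arm(motion=[{"offset": [0, -0.03, 0], "angular": [0, 0, 0], "jaw": 0}, {"offset": [0, -0.03, -0.045], "angular": [0, 0, 0], "jaw": 0}, {"offset": [0, -0.03, -0.09], "angular": [0, 0, 0], "jaw": 0}, {"offset": [0.045, -0.015, -0.09], "angular": [0, 0, 0], "jaw": 0}, {"offset": [0.09, 0, -0.09], "angular": [0, 0, 0], "jaw": 0}])

```text
time_s: 4.92
eef_pos: [488.6, 138.1, 208.5]
ee_rot: [0.0, 0.052, 0.999, 0.0]
force: [0.3, 0.5, -0.6]
grip_width: -0.006
```

Emit:
move_arm(motion=[{"offset": [0.045, 0.01, 0], "angular": [0, 0, 0], "jaw": 0}, {"offset": [0.045, 0.01, 0], "angular": [0, 0, 0], "jaw": 0}])

```text
time_s: 5.18
eef_pos: [444.0, 153.3, 208.7]
ee_rot: [-0.0, 0.051, 0.999, 0.0]
force: [-0.2, -1.5, 0.4]
grip_width: -0.0
```

```bash
python3 - <<'E'
from h import *
t=cap('top');s=cap('scene'); p=ctrl.sense()['eef_pos'];print(p,ctrl.sense()['force'])
d=p[:2]-[585,137]; print('keeper',d@[.9946,-.104],d@[.104,.9946])
a=cv2.resize(s['img'][140:340,180:400],None,fx=1.8,fy=1.8)
b=cv2.resize(t['img'][140:340,190:410],None,fx=1.8,fy=1.8)
cv2.imwrite('pics/p2.png',np.hstack([a,b])[:,:,::-1])
E
```

```text
[446.37519791 152.27867848 208.68536408] [-0.30630711 -0.5536851  -0.32241315]
keeper -139.46521072440726 0.7791941997991548
```

View pics/p2.png

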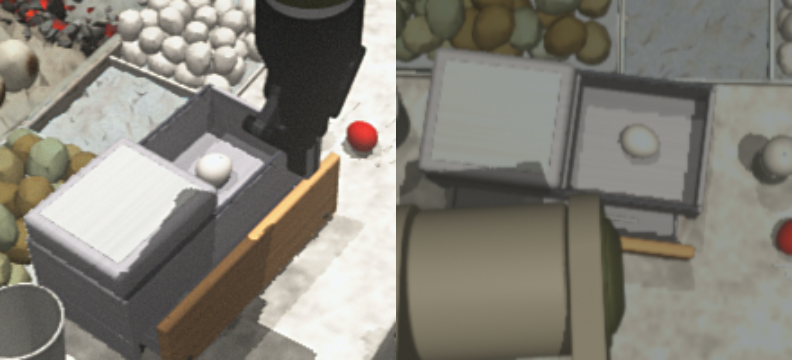

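The hood now covers the left bay completely (scene crop (120,200)), and the quail egg is open and unmoved at (212,168). The arm is 40 mm in front of the drawer face; I lower it and push.

Emit:
move_arm(motion=[{"offset": [0, 0, 0.045], "angular": [0, 0, 0], "jaw": 0}, {"offset": [0, 0, 0.09], "angular": [0, 0, 0], "jaw": 0}, {"offset": [0, 0, 0.133], "angular": [0, 0, 0], "jaw": 0}, {"offset": [0, 0, 0.133], "angular": [0, 0, 0], "jaw": 0}])

```text
time_s: 5.78
eef_pos: [445.3, 151.6, 73.2]
ee_rot: [-0.003, 0.052, 0.999, -0.0]
force: [0.2, 0.7, 1.2]
grip_width: -0.001
```

Emit:
move_arm(motion=[{"offset": [-0.012, 0, 0], "angular": [0, 0, 0], "jaw": 0}, {"offset": [-0.024, 0, 0], "angular": [0, 0, 0], "jaw": 0}, {"offset": [-0.034, 0, 0], "angular": [0, 0, 0], "jaw": 0}, {"offset": [-0.042, 0, 0], "angular": [0, 0, 0], "jaw": 0}])

```text
time_s: 6.28
eef_pos: [488.4, 147.7, 75.7]
ee_rot: [0.0, 0.052, 0.999, 0.0]
force: [-2.9, -0.1, 2.6]
grip_width: -0.001
```

Emit:
move_arm(motion=[{"offset": [-0.004, 0, 0], "angular": [0, 0, 0], "jaw": 0}, {"offset": [-0.008, 0, 0], "angular": [0, 0, 0], "jaw": 0}, {"offset": [-0.01, 0, 0], "angular": [0, 0, 0], "jaw": 0}])

```text
time_s: 6.65
eef_pos: [497.8, 146.7, 75.3]
ee_rot: [-0.0, 0.052, 0.999, -0.0]
force: [-2.5, 0.2, 1.1]
grip_width: 0.002
```

Emit:
move_arm(motion=[{"offset": [-0.002, 0, 0], "angular": [0, 0, 0], "jaw": 0}, {"offset": [-0.004, 0, 0], "angular": [0, 0, 0], "jaw": 0}])

```text
time_s: 6.9
eef_pos: [501.7, 146.3, 75.3]
ee_rot: [-0.0, 0.052, 0.999, -0.0]
force: [-1.6, -1.1, 2.0]
grip_width: 0.004
```

Emit:
move_arm(motion=[{"offset": [-0.002, 0, 0], "angular": [0, 0, 0], "jaw": 0}, {"offset": [-0.003, 0, 0], "angular": [0, 0, 0], "jaw": 0}])

```text
time_s: 7.15
eef_pos: [504.7, 146.0, 75.3]
ee_rot: [-0.0, 0.052, 0.999, 0.0]
force: [-1.9, 0.0, 1.2]
grip_width: -0.003
```

Emit:
move_arm(motion=[{"offset": [-0.002, 0, 0], "angular": [0, 0, 0], "jaw": 0}, {"offset": [-0.002, 0, 0], "angular": [0, 0, 0], "jaw": 0}])

```text
time_s: 7.4
eef_pos: [506.0, 145.8, 75.2]
ee_rot: [-0.001, 0.052, 0.999, -0.0]
force: [-5.7, 0.0, 2.9]
grip_width: 0.0
```

Emit:
move_arm(motion=[{"offset": [-0.002, 0, 0], "angular": [0, 0, 0], "jaw": 0}, {"offset": [-0.002, 0, 0], "angular": [0, 0, 0], "jaw": 0}])

```text
time_s: 7.65
eef_pos: [506.1, 145.8, 75.1]
ee_rot: [-0.004, 0.052, 0.999, -0.0]
force: [-16.3, 1.3, 11.7]
grip_width: 0.002
```

The drawer stop is reached: position unchanged while the force rose to 16 N. I back off and check.

Emit:
move_arm(motion=[{"offset": [0.03, 0, 0], "angular": [0, 0, 0], "jaw": 0}, {"offset": [0.07, 0, 0], "angular": [0, 0, 0], "jaw": 0}, {"offset": [0.1, 0, -0.05], "angular": [0, 0, 0], "jaw": 0}, {"offset": [0.13, 0, -0.1], "angular": [0, 0, 0], "jaw": 0}, {"offset": [0.16, 0, -0.15], "angular": [0, 0, 0], "jaw": 0}])

```text
time_s: 8.28
eef_pos: [348.8, 162.2, 227.1]
ee_rot: [0.001, 0.052, 0.999, 0.0]
force: [1.9, 1.5, 0.7]
grip_width: 0.003
```

```bash
python3 - <<'E'
from h import *
t=cap('top');s=cap('scene'); print(ctrl.sense()['eef_pos'],ctrl.sense()['force'])
a=cv2.resize(s['img'][140:340,180:400],None,fx=1.8,fy=1.8)
b=cv2.resize(t['img'][140:340,190:410],None,fx=1.8,fy=1.8)
cv2.imwrite('pics/p3.png',np.hstack([a,b])[:,:,::-1])
c=np.array([585,137.]);X=np.array([.9946,-.104]);Y=np.array([.104,.9946])
print('predicted home drawer top edge, top crop px',[(396+(q[0]-190)*1.8,(q[1]-140)*1.8) for q in proj(t,[list(c-73*X+y*Y)+[88] for y in(128,-128)])])
E
```

```text
[349.7627472  162.76182545 229.98132659] [ 0.39161337 -0.09198819 -0.76768625]
predicted home drawer top edge, top crop px [(np.float64(423.51218771067494), np.float64(194.73449205492057)), (np.float64(698.3168567653223), np.float64(229.34339630090653))]
```

View pics/p3.png

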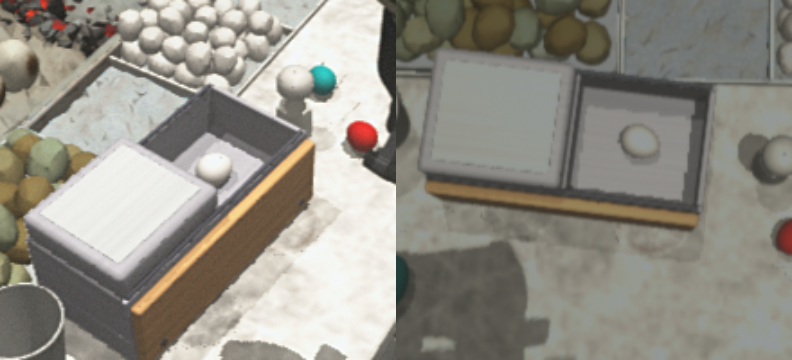

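The drawer lies flush against the keeper: its outer edge runs (425,195)–(697,227) in the top crop, within about 2 px of the predicted home line. The hood is full left, the quail egg sits open and unmoved, the cup and shaker are in place, and the arm is clear.

```bash
python3 -c "
from rig import ctrl
print(ctrl.finish_job())"
```

```text
the job is handed in; nothing more can be done
None
```

The job is done and handed in at about 8 s of robot time; `finish_job` gives no verdict.

- **Hood:** I pushed it left with shut fingertips over the bay holding the goose egg, until the end stop showed as a force rise to about 13.5 N.
- **Drawer:** I pushed it home from outside until it stopped moving while the force rose to about 16 N.

In the last pictures the drawer's outer edge is within about 2 px of the predicted home line, and the hood covers the left bay fully. The quail egg lies open and unmoved in the right bay, and the cup and shaker are where they stood. The arm is clear of everything.

- **Goose egg not seen at the end:** it is hidden under the hood, so its final position rests on the first pictures and on the fingers never going below the rim there.
- **Disagreement between views:** the two cameras disagreed by 1 to 8 mm on the keeper's corners. I relied on contact forces to find the stops instead.

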